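# Put the stretcher key away, then open the safety-capped degreaser bottle

### The arm

A 6-joint arm with a two-finger parallel gripper is mounted at the origin on the work surface. World frame = base frame: x ahead of the robot, y to its left, z up, the work surface at z = 0. Lengths are in m, angles in rad, forces in N, time in s.
With the tool pointing down it reaches from about 0.3 to 0.775 m from the base axis. Payload 14.6 kg.
Tool frame: the origin (TCP) lies on the mounting face of the last link; the fingertips stand 199 mm ahead of it and the grasp point (between the pads) lies 180 mm ahead of it; z points along the fingers, y is the line along which they close (so a half turn about z gives the same grasp; the last joint's range is limited). The gripper opens to 94 mm and grips with 3 to 60 N. Pads are 16 mm wide; open, the fingers measure 119 mm over their backs; the gripper's body (75 mm by 177 mm) begins 78 mm behind the grasp point.
Start: joints at [-1.333, 0.3, 1.521, -0, 1.321, -0.067], TCP at [0.165, -0.525, 0.405] pointing down, gripper open.
Joint ranges: [-3.03, 3.03], [-0.79, 2.21], [0.23, 2.52], [-1.04, 4.18], [0, 3.07], [-2.55, 2.55]. Speed limits (rad/s): [2.22, 2.22, 2.57, 3.14, 3.14, 3.14].

### API

Orientations are given as [roll, pitch, yaw] about the fixed x, y, z axes, in that order (R = Rz(yaw) Ry(pitch) Rx(roll)).
In Python, from station import get_obs, camera, hand_in gives the robot as it stands.
- The arm moves only by the tool apply_moves, never from a script. Its argument "increments" is a list of rows, each an object of numbers: "tx", "ty", "tz": the shift along the tool's x, y, z as a fraction of full scale; "ax", "ay", "az": the turn, a rotation vector about the tool's x, y, z as a fraction of full scale. In form: [{"tx": .., "ty": .., "tz": .., "ax": .., "ay": .., "az": ..}, ...]. A call has 1 to 12 rows; each row shifts and turns the commanded pose from where the row before left it, along the tool's axes as they then stand; what a row does not reach is not made up. Full scale, the value 1, is 30 mm for a shift and 5 degrees for a turn. A row lasts 1/8 s, in which the tool goes at most 62.5 mm and 10.7 degrees, less where a joint would pass 70% of its speed; a pose out of reach is approached as far as the arm can. A call with a number of a shift or a turn outside -1 to 1 is refused whole. A call with a gripper value outside its range is refused whole. "jaw" is the closure, from 0 (fully open) to 1 (shut), set as the call begins (left out, the last holds). The fingers move at their own pace and stop on an object; "force" is the grip in N (left out, the last holds). Time passes only in rows, so rows that do not move let the fingers close. It gives the time, the measured TCP pose, the force, the opening and the grip force at its end, in the units of the state.
- get_obs(): the state, without advancing time (a new reading comes with each control period).
- camera(name): name is "side" or "top"; returns a dict with "pixels" (420x560x3 uint8, red, green, blue), "camera_matrix" (3x3 intrinsics, pixels), "R" (3x3) and "t" (3): a world point X has camera coordinates R X + t. Camera axes: x right, y down, z forward; pixel columns grow to the right and rows downward; lengths in m; the calibration is good to about 2 mm. A picture is of the moment at which its call begins. There is no depth.
- hand_in(): hands the job in; it is judged then, once.
The state is a dict: "time_s": time; "qpos": joint angles; "joint_vel": joint speeds; "tau": joint torques, N m; "ee_pos": TCP position; "eef_rot": TCP orientation; "force": force on the tool from outside, world axes, zero at the start; "moment": the same for the moment, N m; "grip_width": finger opening in m; "grip_force": force on a finger pad.
Only numpy, scipy, OpenCV 4.12 (cv2) and the standard library are available. Lean on these libraries where they do the work, as an engineer would, in place of code of your own. Each camera call takes 0.05 s, during which the arm holds its last target. There are 200 camera calls.

### The job

Before the degreaser is opened, get the loose wooden stretcher key out of its way: put it inside the low pine cabinet through the open part of its sliding top and let go of it there. Then take the push-and-turn safety cap off the tall bottle in the steel holder: press the cap down, keep it down while twisting it anticlockwise until it is free, lift it straight up and finish still holding it upright in the gripper, about 5 cm clear above the bottle's mouth. Leave the other things on the bench where they are.

Things in the scene. Friction and masses are not known exactly. Their poses are not given: they have to be found in the camera images.
- key_center (a point): Loose maple stretcher key lying flat on the bench, 62 mm long (x), 8 mm thick (z), 15 g. Its wide part, 26 mm across (y), runs from 25 mm behind this point to 17 mm ahead along x; then a nose 16 mm wide runs to 37 mm ahead. This point is at half its thickness, near the centre of mass; grip the wide part across y.
- cabinet: Low pine cabinet, fixed, 240 (x) by 400 mm (y); origin under its centre, z up. Walls 12 mm, floor 10 mm thick; inside 216 by 376 mm. A fixed door covers its top from y = -20 mm to the +y end; a sliding door on brass runners (tops at 99 mm) covers part of the rest. Opening: full 216 mm in x; in y from the inner face of the -y end wall (y = -188 mm, wall 95 mm high) to the sliding door's edge.
- door (a joint): Travel of the sliding door along the cabinet's +y, m: 0 shut, 0.18 fully open. It starts 0.145 to 0.18 open, so the opening is 133 to 168 mm long; a stiff slide (2.5 N) that stays where it is; it need not be moved.
- door_edge (a point): Middle of the sliding door's leading (-y) edge, at half its 8 mm thickness, 103 mm above the bench; the door's top is at 107 mm. The opening lies on the -y side (cabinet axes) of this point.
- bottle: Tall white plastic bottle, 68 mm diameter, in a round steel holder on a 90 mm square plate bolted to the bench: it cannot move or turn. Origin on the bottle's axis at bench level, z up; its mouth (neck top) is at 126 mm. The locked cap's x axis lies along the bottle's x axis. The twist needed is anticlockwise seen from above; turning it unpressed, or clockwise, is blocked by teeth.
- cap_grip (a point): Grey safety cap on the bottle: a 60 mm disc with ribbed skirt, 70 g, and on top one upright grip bar 54 mm long (x), 14 wide (y), 24 high. This point is the bar's centre, half-way up; the cap's flat top is 12 mm below it, the skirt's lower edge 39 mm below; locked, it is 151 mm above the bench. Press down at least 6 mm (9 at most), keep it down and turn; from 60 to 125 degrees it is free.
- cap_spring (a joint): Travel of the spring stem under the cap, m: 0.003 with the cap locked, 0.009 or more when pressed far enough to turn (8 N), 0.012 fully down (11 N), 0 with the cap off. Start to press at 4 N. The cap needs no more pressing once turned past 55 degrees; turn about 77 degrees, then the stem raises it up to 3 mm above its locked height and it lifts off.
- jar_mid (a point): Bystander: amber glass jar with a plain metal lid, 68 mm diameter, 85 mm high; this point is half-way up its axis.
- paperweight: Bystander: green glass paperweight, a dome 72 mm across and 42 mm high; origin under its centre.
- joiner: Bystander: chrome L-shaped corner joiner, 44 by 44 mm, 12 mm high; origin under its middle.
- bracket: Bystander: cast zinc hanging bracket, 60 by 24 mm plate with a bow, 32 mm high; origin under its middle.
- frame_corner: Bystander: L-shaped corner of a pine frame, 120 by 120 mm, 26 mm high with a wooden key fixed on it; origin under its middle.
- screwdriver: Bystander: screwdriver, 180 mm long, lying on the bench.
Not all that is in view belongs to the job. Of the things that look like the part that bears key_center, take the one that is farthest from the robot's base at the start. Leave any blue look-alike of the part that bears cap_grip alone.

How it is judged:
By the outcome, as a careful person would: the job done as asked, in the order asked, and still so for the second after the job is handed in, while the arm keeps its last pose, push and grip.
It also fails if it takes over 51 s, if anything falls off the work surface, if the arm or the gripper's body presses on something with over 40 N, if the wrist force passes 120 N, or if a joint passes its speed limit or range.

## Working session

There is one attempt and no reset: what is moved stays moved. The work goes in short steps, Python scripts to look and compute and a tool call to move; the robot and the scene stay as the last step left them, time stands still between calls to the robot, and variables do not carry over. Pictures are saved under pics/ and viewed, at most 10 in all, crops included, and the job is handed in when it is done.

Besides the shell and the picture viewer there is one more tool, called after ">>>" in YAML: its name, and indented under it one key for each argument. apply_moves: Moves the arm, as the interface text tells. Its arguments: {"type":"object","properties":{"increments":{"type":"array"},"jaw":{"type":"number"},"force":{"type":"number"}},"required":["increments"]}

```bash
mkdir -p pics; ls; cat > h.py <<'E'
import numpy as np, cv2, pickle
def load(n): return pickle.load(open(n+'.pkl','rb'))
def ray(c,u,v,z):
    K,R,t=[np.array(c[k],float) for k in("camera_matrix","R","t")]
    d=R.T@np.linalg.inv(K)@np.array([u,v,1.]); o=-R.T@t
    return o+d*(z-o[2])/d[2]
def proj(c,X):
    K,R,t=[np.array(c[k],float) for k in("camera_matrix","R","t")]
    p=K@(R@np.array(X,float)+t); return p[:2]/p[2]
def snap(n):
    from station import camera
    out=[]
    for s in("side","top"):
        c=camera(s); pickle.dump(c,open(f'{n}_{s}.pkl','wb')); cv2.imwrite(f'pics/{n}_{s}.png',np.array(c["pixels"])[:,:,::-1]); out.append(c)
    return out
E
python3 - <<'E'
from h import *
import station
for c in snap('a'): print(c["camera_matrix"],-np.array(c["R"]).T@np.array(c["t"]))
print(station.get_obs())
E
```

```text
pics
[[509.04487407   0.         280.05249465]
 [  0.         509.04487407 210.32777303]
 [  0.           0.           1.        ]] [0.27066881 0.81992822 1.05831291]
[[513.24470042   0.         277.83779182]
 [  0.         513.24470042 204.70407246]
 [  0.           0.           1.        ]] [ 0.46949301 -0.00459106  1.18077275]
{'time_s': 0.1, 'qpos': array([-1.33260740e+00,  3.00414323e-01,  1.52149414e+00,  1.99060425e-05,
        1.32070302e+00, -6.66114579e-02]), 'joint_vel': array([-1.61506164e-03, -1.02795173e-03, -1.26023288e-03, -8.42747173e-04,
        3.70438937e-05,  7.81718592e-04]), 'tau': array([ 4.36982969e-03, -5.32633102e+01, -3.53280187e+01,  7.10854121e-02,
        2.34783569e-02, -7.55443648e-05]), 'ee_pos': array([ 0.16504337, -0.52462785,  0.40415415]), 'eef_rot': array([-3.14057737e+00, -8.70543684e-05,  3.04795399e-01]), 'force': array([ 0.49472924,  0.84420937, -1.18561462]), 'moment': array([-0.08025813,  0.00239749,  0.01898605]), 'grip_force': 0.0, 'grip_width': 0.09392954223815717}
```

View pics/a_top.png

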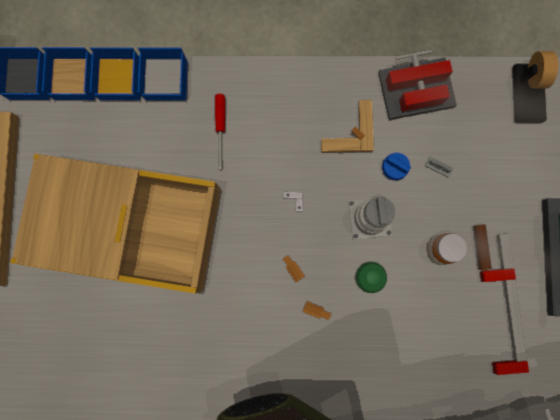

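View pics/a_side.png

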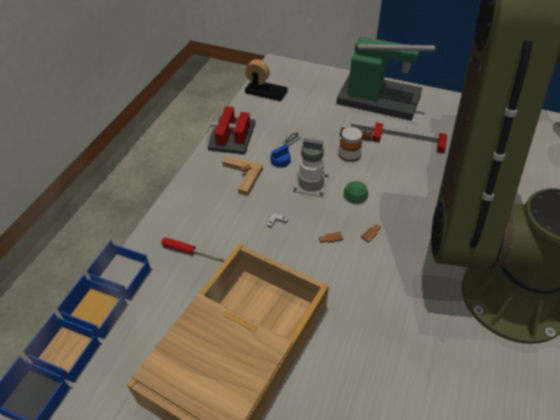

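The top view shows cabinet (15-215, 155-290) with its opening on the right, the bottle with grey cap at about (378,212), and a blue cap at (396,166). Things that could be taken for the key: loose A (293,268), loose B (317,311), and the fixed key on the frame corner (358,132). Cap candidates are grey (378,212) and blue (396,166). I choose A, which should be the farthest loose key, and the grey cap.

```bash
python3 - <<'E'
from h import *
for s in("top","side"):
    c=load('a_'+s); im=np.array(c["pixels"]); hsv=cv2.cvtColor(im,cv2.COLOR_RGB2HSV)
    m=cv2.inRange(hsv,(5,110,60),(18,255,255))
    n,l,st,ce=cv2.connectedComponentsWithStats(m)
    for i in range(1,n):
        if 60<st[i,4]<700:
            pts=cv2.findContours((l==i).astype('uint8'),0,1)[0][0].reshape(-1,2)
            W=np.array([ray(c,u,v,.006)[:2] for u,v in pts]); r=cv2.minAreaRect((W*1000).astype('float32'))
            p=ray(c,*ce[i],.006); print(s,ce[i].round(1),st[i,4],p.round(4),np.hypot(*p[:2]).round(3),r)
            yy,xx=np.nonzero(l==i); w=np.array([ray(c,u,v,.006)[:2] for u,v in zip(xx,yy)]); w0=w-w.mean(0)
            e=np.linalg.eigh(w0.T@w0)[1][:,1]; q=w0@e; 
            if (q**3).mean()<0: e=-e; q=-q
            wd=[np.ptp((w0@[-e[1],e[0]])[(q>a)&(q<a+.012)]) for a in(-.025,-.012,.0,.012,.022) if ((q>a)&(q<a+.012)).any()]
            print('   axis to long tail deg',np.degrees(np.arctan2(e[1],e[0])).round(1),q.min().round(4),q.max().round(4),np.round(wd,4))
c=load('a_top'); im=np.array(c["pixels"])[:,:,::-1]
a=cv2.resize(im[240:330,270:350],(480,540),interpolation=cv2.INTER_CUBIC)
b=cv2.resize(im[180:250,340:410],(300,300),interpolation=cv2.INTER_CUBIC)
o=np.zeros((540,780,3),'uint8');o[:,:480]=a;o[:300,480:]=b;cv2.imwrite('pics/crop1.png',o)
# cabinet corners guess, z tops
for n,(u,v),z in [("nr",(197,291),.095),("fr",(216,183),.095),("doorL far",(138,170),.107),("doorL near",(119,279),.107),("capbar",(378,211),.163)]:
    print(n,ray(c,u,v,z).round(4))
E
```

```text
top [480.9 231.5] 134 [ 0.5542 -0.4397  0.006 ] 0.707 ((550.754638671875, -438.4953918457031), (36.84383773803711, 23.13666343688965), 3.0737292766571045)
   axis to long tail deg -162.4 -0.0159 0.0224 [0.0166 0.0239 0.0203 0.0129 0.    ]
top [437.8 253.9] 120 [ 0.5024 -0.3412  0.006 ] 0.607 ((502.86248779296875, -343.580322265625), (57.783042907714844, 24.526514053344727), 29.50184440612793)
   axis to long tail deg -149.5 -0.0279 0.0299 [0.0174 0.0123 0.0105 0.0136 0.0129]
top [484.6 262. ] 155 [ 0.4854 -0.4456  0.006 ] 0.659 ((486.17877197265625, -445.21380615234375), (39.09092712402344, 22.57439613342285), 9.227123260498047)
   axis to long tail deg 4.0 -0.0183 0.0203 [0.0203 0.0223 0.0226 0.0179]
top [293.2 268.9] 264 [ 0.4649 -0.0141  0.006 ] 0.465 ((467.5971374511719, -12.626632690429688), (61.405792236328125, 24.99337387084961), 32.652130126953125)
   axis to long tail deg 34.7 -0.0276 0.0338 [0.0245 0.0252 0.0239 0.0227 0.0145]
top [315.6 310.6] 276 [ 0.3724 -0.0653  0.006 ] 0.378 ((371.3688049316406, -67.95782470703125), (60.873199462890625, 25.66839027404785), 68.276618957
[... 1199 characters left out ...]
4)
   axis to long tail deg 115.2 -0.0467 0.0546 [0.041  0.0381 0.0373 0.0308 0.0227]
side [331.2 237.1] 152 [ 0.4663 -0.0122  0.006 ] 0.466 ((468.33587646484375, -10.813793182373047), (59.061275482177734, 25.942052841186523), 35.14208984375)
   axis to long tail deg 35.1 -0.027 0.032 [0.0247 0.0253 0.0259 0.0162 0.0155]
side [ 96.6 306.3] 541 [0.9233 0.3901 0.006 ] 1.002 ((927.990234375, 392.74755859375), (79.8886489868164, 80.5494384765625), 89.47595977783203)
   axis to long tail deg 42.4 -0.0467 0.0573 [0.0707 0.0993 0.1104 0.0885 0.0698]
nr [0.4168 0.1878 0.095 ]
fr [0.6463 0.1538 0.095 ]
doorL far [0.6711 0.3201 0.107 ]
doorL near [0.44   0.3496 0.107 ]
capbar [ 0.5816 -0.1803  0.163 ]
```

View pics/crop1.png

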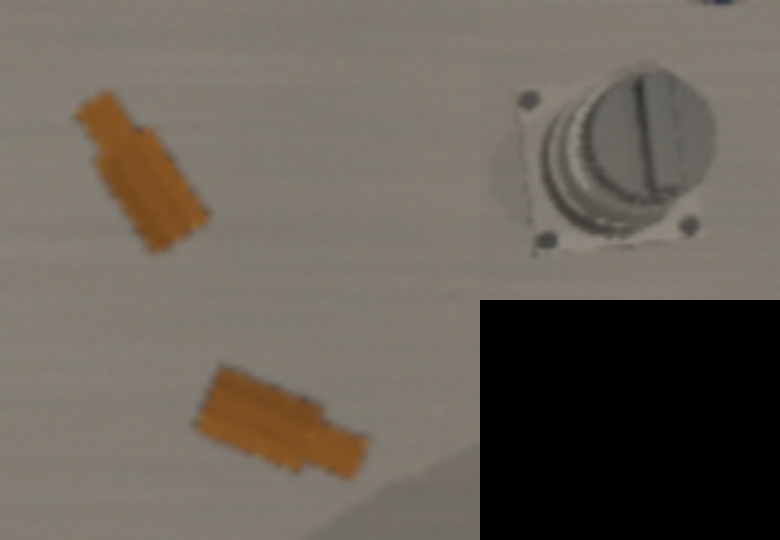

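Key A is at about (0.464, -0.014), 0.465 m from the base against 0.378 m for B. Both views agree, and its size matches (61 x 25 mm, nose at about 35° yaw). The crop shows A (upper left, nose up-left), B (below) and the grey cap with its bar running nearly along x. I'm setting out for A.

>>> apply_moves:
  increments:
    - {"tx": 0.4, "ty": -0.36}
    - {"tx": 1, "ty": -0.9}
    - {"tx": 1, "ty": -0.9}
    - {"tx": 1, "ty": -0.9}
    - {"tx": 1, "ty": -0.9}
    - {"tx": 1, "ty": -0.9}
    - {"tx": 1, "ty": -0.9}
    - {"tx": 1, "ty": -0.9}
    - {"tx": 1, "ty": -0.9}
    - {"tx": 1, "ty": -0.9}
    - {"tx": 1, "ty": -0.9}
    - {"tx": 1, "ty": -0.9}
  jaw: 0

```text
schema error: expected keys tx, ty, tz, ax, ay, az
```

>>> apply_moves:
  increments:
    - {"tx": 1, "ty": -0.9}
    - {"tx": 1, "ty": -0.9}
    - {"tx": 0.8, "ty": -0.74}
    - {"tx": 0.4, "ty": -0.4, "az": -0.46}
    - {"az": -1}
    - {"az": -1}
    - {"az": -1, "tz": 0.8}
    - {"tz": 1}
    - {"tz": 1}
    - {}
  jaw: 0.3

```text
schema error: expected keys tx, ty, tz, ax, ay, az
```

```bash
python3 - <<'E'
from h import *
import station
o=station.get_obs(); print(o['time_s'],o['ee_pos'],o['eef_rot'],o['grip_width'],o['force'])
snap('b')
c=load('b_top');s=load('b_side')
print(proj(c,[.464,-.0145,.008]),proj(s,[.464,-.0145,.008]))
t=o['ee_pos'];print(proj(c,[t[0],t[1],t[2]-.199]),proj(s,[t[0],t[1],t[2]-.199]))
i=np.array(s["pixels"])[:,:,::-1]
x,y=331,215
cv2.imwrite('pics/b_crop.png',cv2.resize(i[y-75:y+45,x-80:x+80],(800,600),interpolation=cv2.INTER_CUBIC))
E
```

```text
0.1 [ 0.16504337 -0.52462785  0.40415415] [-3.14057737e+00 -8.70543684e-05  3.04795399e-01] 0.09392954223815717 [ 0.49472924  0.84420937 -1.18561462]
[293.36672403 269.27142038] [332.30340586 236.28765207]
[577.64350208 441.29484441] [492.77411115  90.76800047]
```

View pics/b_crop.png

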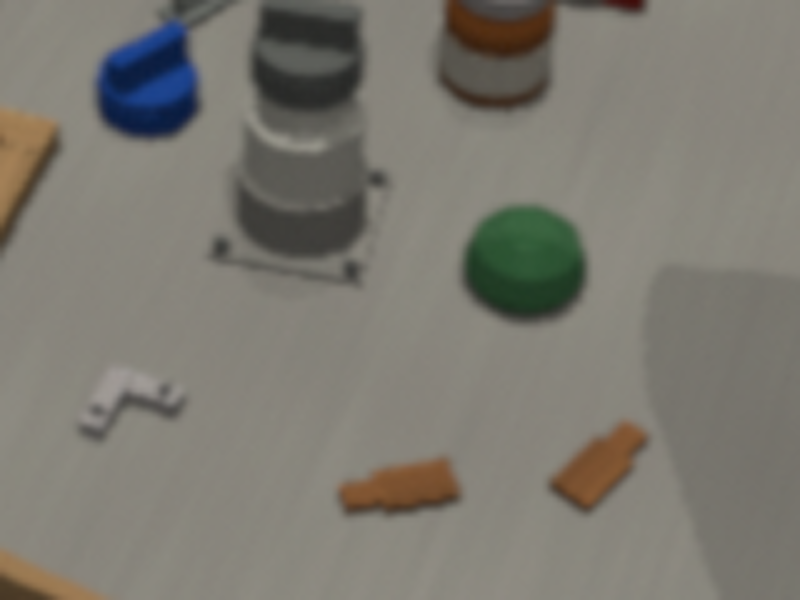

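The moves were refused because every key is required in each row. The crop shows key A at crop (400,487) untouched, and the bar's broad face towards the side camera. Resending in full form.

>>> apply_moves:
  increments:
    - {"tx": 0.4, "ty": -0.36, "tz": 0, "ax": 0, "ay": 0, "az": 0}
    - {"tx": 1, "ty": -0.9, "tz": 0, "ax": 0, "ay": 0, "az": 0}
    - {"tx": 1, "ty": -0.9, "tz": 0, "ax": 0, "ay": 0, "az": 0}
    - {"tx": 1, "ty": -0.9, "tz": 0, "ax": 0, "ay": 0, "az": 0}
    - {"tx": 1, "ty": -0.9, "tz": 0, "ax": 0, "ay": 0, "az": 0}
    - {"tx": 1, "ty": -0.9, "tz": 0, "ax": 0, "ay": 0, "az": 0}
    - {"tx": 1, "ty": -0.9, "tz": 0, "ax": 0, "ay": 0, "az": 0}
    - {"tx": 1, "ty": -0.9, "tz": 0, "ax": 0, "ay": 0, "az": 0}
    - {"tx": 1, "ty": -0.9, "tz": 0, "ax": 0, "ay": 0, "az": 0}
    - {"tx": 1, "ty": -0.9, "tz": 0, "ax": 0, "ay": 0, "az": 0}
    - {"tx": 1, "ty": -0.9, "tz": 0, "ax": 0, "ay": 0, "az": 0}
    - {"tx": 1, "ty": -0.9, "tz": 0, "ax": 0, "ay": 0, "az": 0}
  jaw: 0.3

```text
time_s: 1.7
ee_pos: [0.399, -0.1264, 0.4047]
eef_rot: [3.141, -0.0, 0.305]
force: [0.3, -0.1, -0.0]
grip_width: 0.0661
grip_force: 0.0
```

>>> apply_moves:
  increments:
    - {"tx": 1, "ty": -0.9, "tz": 0, "ax": 0, "ay": 0, "az": 0}
    - {"tx": 1, "ty": -0.9, "tz": 0, "ax": 0, "ay": 0, "az": 0}
    - {"tx": 0.8, "ty": -0.74, "tz": 0, "ax": 0, "ay": 0, "az": 0}
    - {"tx": 0.4, "ty": -0.4, "tz": 0, "ax": 0, "ay": 0, "az": -0.46}
    - {"tx": 0, "ty": 0, "tz": 0, "ax": 0, "ay": 0, "az": -1}
    - {"tx": 0, "ty": 0, "tz": 0.5, "ax": 0, "ay": 0, "az": -1}
    - {"tx": 0, "ty": 0, "tz": 1, "ax": 0, "ay": 0, "az": -1}
    - {"tx": 0, "ty": 0, "tz": 1, "ax": 0, "ay": 0, "az": 0}
    - {"tx": 0, "ty": 0, "tz": 1, "ax": 0, "ay": 0, "az": 0}
    - {"tx": 0, "ty": 0, "tz": 0, "ax": 0, "ay": 0, "az": 0}
    - {"tx": 0, "ty": 0, "tz": 0, "ax": 0, "ay": 0, "az": 0}

```text
time_s: 3.08
ee_pos: [0.4641, -0.0155, 0.3008]
eef_rot: [3.141, -0.001, 0.607]
force: [-0.5, -0.5, 0.7]
grip_width: 0.0656
grip_force: 0.0
```

```bash
python3 - <<'E'
from h import *
import station
o=station.get_obs(); print(o['time_s'],o['ee_pos'],o['eef_rot'],np.degrees(o['eef_rot'][2]),o['grip_width'],o['force'])
snap('c')
s=load('c_side')
i=np.array(s["pixels"])[:,:,::-1]
t=o['ee_pos'];print(proj(s,[t[0],t[1],t[2]-.199]))
x,y=331,215
cv2.imwrite('pics/c_crop.png',cv2.resize(i[y-75:y+45,x-80:x+80],(800,600),interpolation=cv2.INTER_CUBIC))
E
```

```text
3.075 [ 0.46413059 -0.01552589  0.300842  ] [ 3.14071898e+00 -9.86051504e-04  6.07260275e-01] 34.793450838092035 0.06564611819471841 [-0.47143309 -0.5128182   0.66719785]
[334.82217304 212.44654459]
```

View pics/c_crop.png

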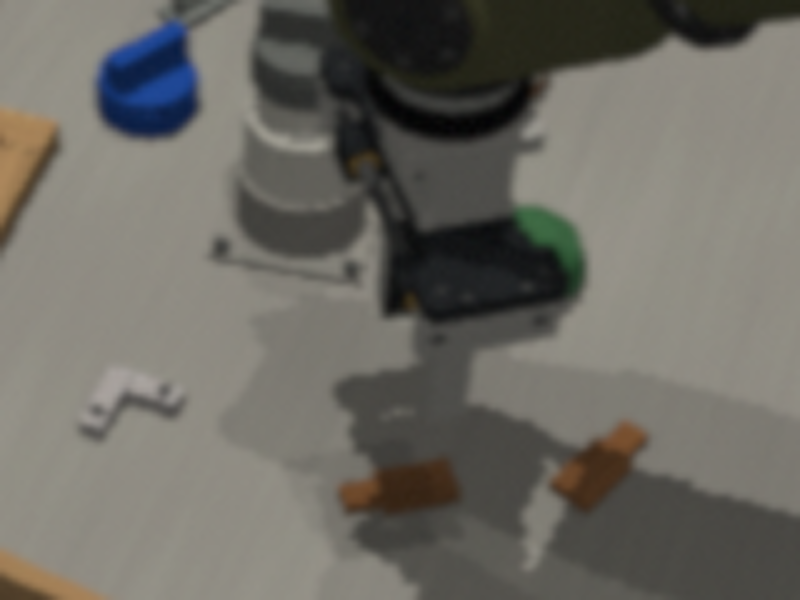

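The gripper hangs centred over key A, with its fingers at crop (445,400) and the key at (400,487). Descending with the tips just above the bench, then closing.

>>> apply_moves:
  increments:
    - {"tx": 0, "ty": 0, "tz": 0.7, "ax": 0, "ay": 0, "az": 0}
    - {"tx": 0, "ty": 0, "tz": 1, "ax": 0, "ay": 0, "az": 0}
    - {"tx": 0, "ty": 0, "tz": 0.9, "ax": 0, "ay": 0, "az": 0}
    - {"tx": 0, "ty": 0, "tz": 0.5, "ax": 0, "ay": 0, "az": 0}
    - {"tx": 0, "ty": 0, "tz": 0.18, "ax": 0, "ay": 0, "az": 0}
    - {"tx": 0, "ty": 0, "tz": 0, "ax": 0, "ay": 0, "az": 0}

```text
time_s: 3.92
ee_pos: [0.4643, -0.0155, 0.2018]
eef_rot: [3.141, -0.001, 0.607]
force: [0.5, 0.5, 0.0]
grip_width: 0.0659
grip_force: 0.0
```

>>> apply_moves:
  increments:
    - {"tx": 0, "ty": 0, "tz": 0, "ax": 0, "ay": 0, "az": 0}
    - {"tx": 0, "ty": 0, "tz": 0, "ax": 0, "ay": 0, "az": 0}
    - {"tx": 0, "ty": 0, "tz": 0, "ax": 0, "ay": 0, "az": 0}
    - {"tx": 0, "ty": 0, "tz": 0, "ax": 0, "ay": 0, "az": 0}
    - {"tx": 0, "ty": 0, "tz": 0, "ax": 0, "ay": 0, "az": 0}
    - {"tx": 0, "ty": 0, "tz": 0, "ax": 0, "ay": 0, "az": 0}
  jaw: 1
  force: 15

```text
time_s: 4.68
ee_pos: [0.464, -0.0154, 0.2013]
eef_rot: [-3.142, -0.0, 0.607]
force: [0.6, 0.9, 1.7]
grip_width: 0.0259
grip_force: 15.0
```

Held at 25.9 mm, as the key's width should be. Lifting, carrying it to above the opening, and turning to put the finger line along the cabinet's x.

>>> apply_moves:
  increments:
    - {"tx": 0, "ty": 0, "tz": -0.5, "ax": 0, "ay": 0, "az": 0}
    - {"tx": 0, "ty": 0, "tz": -1, "ax": 0, "ay": 0, "az": 0}
    - {"tx": 0, "ty": 0, "tz": -1, "ax": 0, "ay": 0, "az": 0}
    - {"tx": 0, "ty": 0, "tz": -1, "ax": 0, "ay": 0, "az": 0}
    - {"tx": 0.2, "ty": -0.16, "tz": -1, "ax": 0, "ay": 0, "az": 0}
    - {"tx": 0.7, "ty": -0.56, "tz": -0.8, "ax": 0, "ay": 0, "az": 0}
    - {"tx": 1, "ty": -0.81, "tz": 0, "ax": 0, "ay": 0, "az": 0}
    - {"tx": 1, "ty": -0.81, "tz": 0, "ax": 0, "ay": 0, "az": 0}
    - {"tx": 1, "ty": -0.81, "tz": 0, "ax": 0, "ay": 0, "az": 0}
    - {"tx": 1, "ty": -0.81, "tz": 0, "ax": 0, "ay": 0, "az": 0}
    - {"tx": 1, "ty": -0.81, "tz": 0, "ax": 0, "ay": 0, "az": 0}
    - {"tx": 1, "ty": -0.81, "tz": 0, "ax": 0, "ay": 0, "az": 0}

```text
time_s: 6.18
ee_pos: [0.5386, 0.2413, 0.3614]
eef_rot: [3.141, -0.001, 0.607]
force: [0.6, -1.1, -0.7]
grip_width: 0.0255
grip_force: 15.0
```

>>> apply_moves:
  increments:
    - {"tx": 0.5, "ty": -0.4, "tz": 0, "ax": 0, "ay": 0, "az": -0.36}
    - {"tx": 0, "ty": 0, "tz": 0, "ax": 0, "ay": 0, "az": -1}
    - {"tx": 0, "ty": 0, "tz": 0, "ax": 0, "ay": 0, "az": -1}
    - {"tx": 0, "ty": 0, "tz": 0, "ax": 0, "ay": 0, "az": -1}
    - {"tx": 0, "ty": 0, "tz": 0, "ax": 0, "ay": 0, "az": -1}
    - {"tx": 0, "ty": 0, "tz": 0, "ax": 0, "ay": 0, "az": -1}
    - {"tx": 0, "ty": 0, "tz": 0, "ax": 0, "ay": 0, "az": -1}
    - {"tx": 0, "ty": 0, "tz": 0, "ax": 0, "ay": 0, "az": -1}
    - {"tx": 0, "ty": 0, "tz": 0, "ax": 0, "ay": 0, "az": -1}
    - {"tx": 0, "ty": 0, "tz": 0, "ax": 0, "ay": 0, "az": -1}
    - {"tx": 0, "ty": 0, "tz": 0, "ax": 0, "ay": 0, "az": 0}

```text
time_s: 7.55
ee_pos: [0.5439, 0.2585, 0.3611]
eef_rot: [3.141, -0.0, 1.423]
force: [-0.5, -0.3, -0.4]
grip_width: 0.0256
grip_force: 15.0
```

```bash
python3 - <<'E'
from h import *
import station
o=station.get_obs(); print(o['time_s'],o['ee_pos'],np.degrees(o['eef_rot'][2]),o['grip_width'],o['grip_force'])
snap('d')
E
```

```text
7.55 [0.54393396 0.25846245 0.36113847] 81.53415061615576 0.02556544780964584 14.999540895223618
```

View pics/d_side.png

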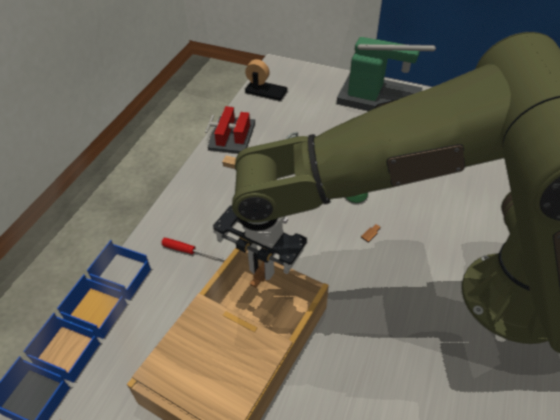

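The key is held at (258,275), right above the cabinet's opening. Lowering it with the gripper's body kept above the door's top, then releasing.

>>> apply_moves:
  increments:
    - {"tx": 0, "ty": 0, "tz": 0.6, "ax": 0, "ay": 0, "az": 0}
    - {"tx": 0, "ty": 0, "tz": 1, "ax": 0, "ay": 0, "az": 0}
    - {"tx": 0, "ty": 0, "tz": 1, "ax": 0, "ay": 0, "az": 0}
    - {"tx": 0, "ty": 0, "tz": 1, "ax": 0, "ay": 0, "az": 0}
    - {"tx": 0, "ty": 0, "tz": 0.6, "ax": 0, "ay": 0, "az": 0}
    - {"tx": 0, "ty": 0, "tz": 0.3, "ax": 0, "ay": 0, "az": 0}
    - {"tx": 0, "ty": 0, "tz": 0, "ax": 0, "ay": 0, "az": 0}

```text
time_s: 8.52
ee_pos: [0.5442, 0.2585, 0.2251]
eef_rot: [-3.141, 0.0, 1.423]
force: [0.1, 0.6, -0.6]
grip_width: 0.0262
grip_force: 15.0
```

>>> apply_moves:
  increments:
    - {"tx": 0, "ty": 0, "tz": 0, "ax": 0, "ay": 0, "az": 0}
    - {"tx": 0, "ty": 0, "tz": 0, "ax": 0, "ay": 0, "az": 0}
    - {"tx": 0, "ty": 0, "tz": 0, "ax": 0, "ay": 0, "az": 0}
    - {"tx": 0, "ty": 0, "tz": 0, "ax": 0, "ay": 0, "az": 0}
    - {"tx": 0, "ty": 0, "tz": 0, "ax": 0, "ay": 0, "az": 0}
  jaw: 0.4

```text
time_s: 9.15
ee_pos: [0.5441, 0.2585, 0.2253]
eef_rot: [3.142, -0.0, 1.424]
force: [-0.3, -0.5, 0.3]
grip_width: 0.0564
grip_force: 0.0
```

>>> apply_moves:
  increments:
    - {"tx": 0, "ty": 0, "tz": -0.5, "ax": 0, "ay": 0, "az": 0}
    - {"tx": 0, "ty": 0, "tz": -1, "ax": 0, "ay": 0, "az": 0}
    - {"tx": 0, "ty": 0, "tz": -1, "ax": 0, "ay": 0, "az": 0}
    - {"tx": 0, "ty": 0, "tz": -1, "ax": 0, "ay": 0, "az": 0}
    - {"tx": 0, "ty": 0, "tz": -1, "ax": 0, "ay": 0, "az": 0}
    - {"tx": 0, "ty": 0, "tz": -1, "ax": 0, "ay": 0, "az": 0}
    - {"tx": 0, "ty": 0, "tz": -0.5, "ax": 0, "ay": 0, "az": 0}
    - {"tx": 0, "ty": 0, "tz": 0, "ax": 0, "ay": 0, "az": 0}

```text
time_s: 10.15
ee_pos: [0.544, 0.2585, 0.4062]
eef_rot: [3.14, -0.001, 1.424]
force: [0.5, 0.6, 0.4]
grip_width: 0.0561
grip_force: 0.0
```

```bash
python3 - <<'E'
from h import *
import station
o=station.get_obs(); print(o['time_s'],o['ee_pos'],np.degrees(o['eef_rot'][2]),o['grip_width'],o['force'])
a=load('a_top');A=np.array(a["pixels"])[:,:,::-1]
c,t=snap('e'); i=np.array(c["pixels"])[:,:,::-1]
p=cv2.resize(i[230:350,200:340],(400,343),interpolation=cv2.INTER_CUBIC)
q=cv2.resize(A[178:243,345:415],(400,371),interpolation=cv2.INTER_CUBIC)
S=np.array(load('a_side')["pixels"])[:,:,::-1]; r=cv2.resize(S[130:200,285:345],(180,210),interpolation=cv2.INTER_CUBIC)
o=np.zeros((600,800,3),'uint8');o[:343,:400]=p;o[:371,400:]=q;o[385:595,:180]=r
cv2.imwrite('pics/e_crop.png',o)
# cap silhouette measurements
g=cv2.cvtColor(A,cv2.COLOR_BGR2GRAY); print(g[198:228:3,360:400])
E
```

```text
10.15 [0.54399502 0.25848331 0.40615232] 81.56466807734851 0.0560807059768182 [0.51755613 0.5630704  0.43339984]
[[123 124 123 124 126 126 126 127 126 123 118 115 111 103  98  94  83  73
   89  97  98  97  98  95  91  95 105 117 120 122 124 122 123 122 124 123
  123 123 124 123]
 [130 130 128 125 120 121 123 126 115  98  94  99  99  95  92  83  62  52
   83  97  99 100  99  96  90  93  99  97 100 100 109 119 123 125 125 125
  124 125 125 124]
 [117 120 115 111 123 115  91  82  94 100 100 100 100  97  94  93  72  56
   74  95 101 100  99  97  94  98  99  99  99  99  99  99  99 113 120 121
  120 121 122 121]
 [108  99 125 132 102  73  82  96 102 102 102 102 102 100  96  92  76  60
   65  89 100 101 100 100  97  90  95  98  99 101  99 100  99 101 108 117
  123 122 123 124]
 [107 130 133 110  80  75  94 102 103 103 103 103 103 101  99  97  92  76
   64  84  98 101 101 100  99  96  99 100 101 100 100 101 101 100 102 115
  121 121 123 123]
 [115 130 130 104  79  76  93 102 103 103 103 103 102 103  99  98  96  79
   66  76  95 103 102 102 102  99  94  97 100 101 102 100 101 102 106 118
  122 123 124 123]
 [108 128 119 100  80  71  76  96 104 104 103 103 104 103 104  99  99  88
   73  70  90 102 104 102 101 103  95  99 102 102 102 102 101 101 110 120
  123 125 124 124]
 [ 94 121 132 117  98  80  74  75  84  97 103 103 104 104 102 100  99  95
   81  70  84 100 104 103 102 101 100 100 103 103 102 103 105 114 119 120
  121 121 121 120]
 [ 89  89 107 123 128 113  98  84  70  72  77  89  98 102 103 100  99  96
   83  69  74  93 103 102 102 101 100  98  99 103  98 108 119 121 122 121
  121 122 123 122]
 [100  89  85  87  91 100 103 101 101  99  91  86  75  75  78  78  79  88
   92  83  74  76  86  88  83  81  96 112 122 127 129 126 124 124 124 124
  124 124 124 123]]
```

View pics/e_crop.png

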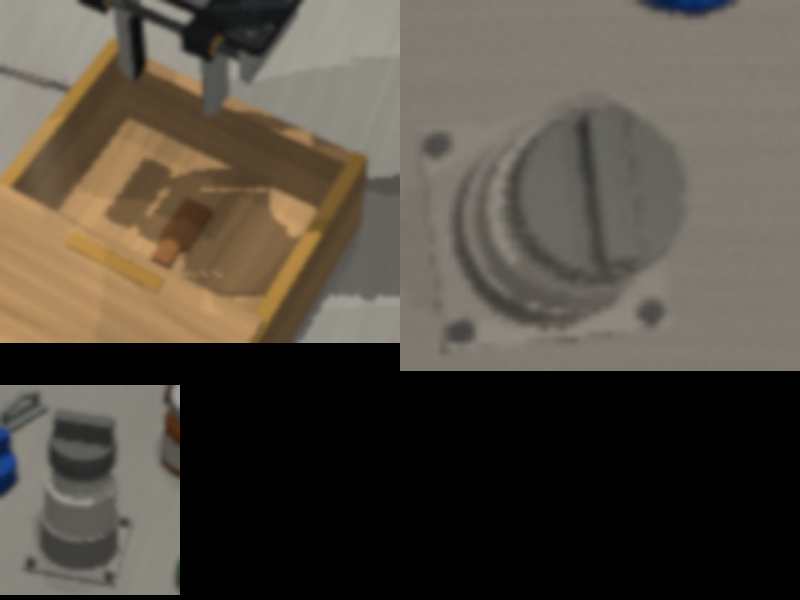

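The key lies on the cabinet floor at crop (183,230) and has been released. The cap's bar top runs between the dark line and the faint line, at about 6.4° yaw, centred near pixel (382.6,211). Computing its position.

```bash
python3 - <<'E'
from h import *
c=load('a_top');s=load('a_side')
for n,u,v,z in[("bar",382.6,211,.163),("disc",380,211,.139),("h1",351.5,203.4,.006),("h2",355.5,235.8,.006),("h3",388.8,232.6,.006),("axis",370.1,218,.006)]: print(n,ray(c,u,v,z).round(4))
for l in([377,198],[379.3,222]),([384,198],[387,222]),([351.5,203.4],[355.5,235.8]),([388.8,232.6],[355.5,235.8]):
    d=ray(c,*l[0],.163)-ray(c,*l[1],.163); print(np.degrees(np.arctan2(d[1],d[0])).round(1))
print(ray(s,313.3,140.3,.163).round(4), ray(s,302.7,139,.163).round(4), ray(s,324,141,.163).round(4))
# side plate holes
for u,v in((30,565),(110,579),(124,522)): print(ray(s,285+u/3,130+(v-385)/3,.006).round(4))
# refined: right-edge, left-edge of cap top at disc rows
im=np.array(c["pixels"]).astype(int).sum(2)
E
```

```text
bar [ 0.5817 -0.1894  0.163 ]
disc [ 0.5843 -0.1885  0.139 ]
h1 [ 0.6159 -0.1469  0.006 ]
h2 [ 0.5415 -0.1556  0.006 ]
h3 [ 0.5495 -0.2314  0.006 ]
axis [ 0.5826 -0.1892  0.006 ]
4.8
6.3
6.7
-83.9
[ 0.5837 -0.1895  0.163 ] [ 0.6121 -0.1844  0.163 ] [ 0.5559 -0.197   0.163 ]
[ 0.6163 -0.1408  0.006 ]
[ 0.5388 -0.1506  0.006 ]
[ 0.5505 -0.229   0.006 ]
```

Cap axis at (0.583, -0.189), bar yaw about 6.2°. The disc, bar, plate holes and side view agree within 2 mm. Moving above it.

>>> apply_moves:
  increments:
    - {"tx": -0.56, "ty": 0.17, "tz": 0, "ax": 0, "ay": 0, "az": 0}
    - {"tx": -1, "ty": 0.25, "tz": 0, "ax": 0, "ay": 0, "az": 0}
    - {"tx": -1, "ty": 0.25, "tz": 0, "ax": 0, "ay": 0, "az": 0}
    - {"tx": -1, "ty": 0.25, "tz": 0, "ax": 0, "ay": 0, "az": 0}
    - {"tx": -1, "ty": 0.25, "tz": 0, "ax": 0, "ay": 0, "az": 0}
    - {"tx": -1, "ty": 0.25, "tz": 0, "ax": 0, "ay": 0, "az": 0}
    - {"tx": -1, "ty": 0.25, "tz": 0, "ax": 0, "ay": 0, "az": 0}
    - {"tx": -1, "ty": 0.25, "tz": 0, "ax": 0, "ay": 0, "az": 0}
    - {"tx": -1, "ty": 0.25, "tz": 0, "ax": 0, "ay": 0, "az": 0}
    - {"tx": -1, "ty": 0.25, "tz": 0, "ax": 0, "ay": 0, "az": 0}
    - {"tx": -1, "ty": 0.25, "tz": 0, "ax": 0, "ay": 0, "az": 0}
    - {"tx": -1, "ty": 0.25, "tz": 0, "ax": 0, "ay": 0, "az": 0}

```text
time_s: 11.75
ee_pos: [0.5795, -0.0994, 0.4044]
eef_rot: [-3.14, -0.0, 1.423]
force: [0.0, -0.6, 0.8]
grip_width: 0.0564
grip_force: 0.0
```

>>> apply_moves:
  increments:
    - {"tx": -1, "ty": 0.2, "tz": 0, "ax": 0, "ay": 0, "az": 0}
    - {"tx": -1, "ty": 0.2, "tz": 0, "ax": 0, "ay": 0, "az": 0}
    - {"tx": -1, "ty": 0.15, "tz": 0, "ax": 0, "ay": 0, "az": 0.07}
    - {"tx": 0, "ty": 0, "tz": 0, "ax": 0, "ay": 0, "az": 1}
    - {"tx": 0, "ty": 0, "tz": 0, "ax": 0, "ay": 0, "az": 1}
    - {"tx": 0, "ty": 0, "tz": 0, "ax": 0, "ay": 0, "az": 1}
    - {"tx": 0, "ty": 0, "tz": 0, "ax": 0, "ay": 0, "az": 1}
    - {"tx": 0, "ty": 0, "tz": 0, "ax": 0, "ay": 0, "az": 1}
    - {"tx": 0, "ty": 0, "tz": 0, "ax": 0, "ay": 0, "az": 1}
    - {"tx": 0, "ty": 0, "tz": 0, "ax": 0, "ay": 0, "az": 1}
    - {"tx": 0, "ty": 0, "tz": 0, "ax": 0, "ay": 0, "az": 1}
    - {"tx": 0, "ty": 0, "tz": 0, "ax": 0, "ay": 0, "az": 1}

```text
time_s: 13.25
ee_pos: [0.5825, -0.1898, 0.4044]
eef_rot: [-3.141, 0.001, 0.629]
force: [0.2, 0.2, -0.2]
grip_width: 0.0563
grip_force: 0.0
```

>>> apply_moves:
  increments:
    - {"tx": 0, "ty": 0, "tz": 0, "ax": 0, "ay": 0, "az": 1}
    - {"tx": 0, "ty": 0, "tz": 0, "ax": 0, "ay": 0, "az": 1}
    - {"tx": 0, "ty": 0, "tz": 0, "ax": 0, "ay": 0, "az": 1}
    - {"tx": 0, "ty": 0, "tz": 0, "ax": 0, "ay": 0, "az": 1}
    - {"tx": 0, "ty": 0, "tz": 0, "ax": 0, "ay": 0, "az": 1}
    - {"tx": 0, "ty": 0, "tz": 0, "ax": 0, "ay": 0, "az": 1}
    - {"tx": 0, "ty": 0, "tz": 0, "ax": 0, "ay": 0, "az": 0}
    - {"tx": 0, "ty": 0, "tz": 0, "ax": 0, "ay": 0, "az": 0}

```text
time_s: 14.25
ee_pos: [0.5828, -0.1893, 0.4049]
eef_rot: [-3.141, 0.001, 0.11]
force: [0.3, -0.7, 1.0]
grip_width: 0.0565
grip_force: 0.0
```

```bash
python3 - <<'E'
from h import *
import station
o=station.get_obs(); print(o['time_s'],o['ee_pos'],o['eef_rot'],np.degrees(o['eef_rot'][2]),o['grip_width'],o['force'],o['qpos'])
s=snap('f')[0]; i=np.array(s["pixels"])[:,:,::-1]
cv2.imwrite('pics/f_crop.png',cv2.resize(i[90:210,235:395],(800,600),interpolation=cv2.INTER_CUBIC))
E
```

```text
14.25 [ 0.58276786 -0.18930448  0.40486994] [-3.14133625e+00  5.51474495e-04  1.10008448e-01] 6.303019771905106 0.056462700306132145 [ 0.32638306 -0.71494256  0.98706055] [-3.73847813e-01  4.41064261e-01  1.32859152e+00 -3.01643810e-05
  1.37254432e+00  1.08694609e+00]
```

View pics/f_crop.png

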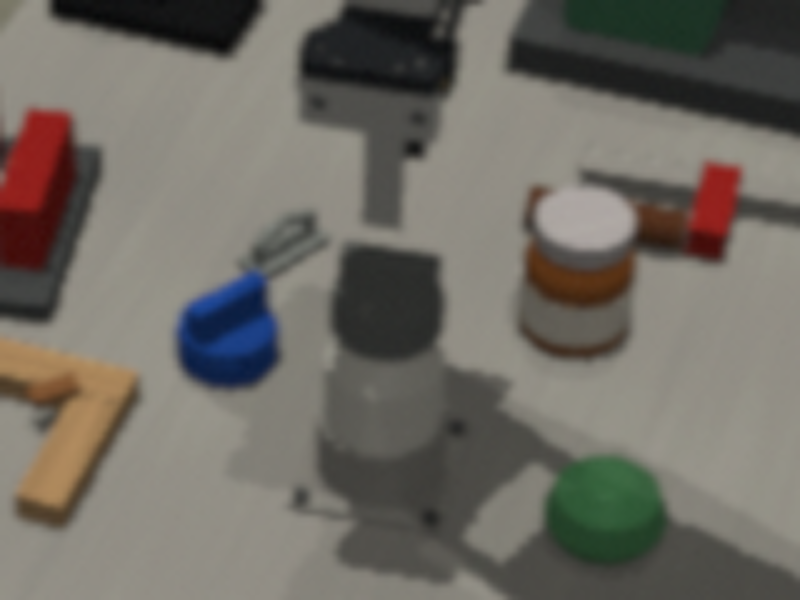

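The fingers, at crop (383,225), are centred over the bar at (390,260). Descending until the tips are about 1 mm above the cap's flat top, then gripping.

>>> apply_moves:
  increments:
    - {"tx": 0, "ty": 0, "tz": 0.5, "ax": 0, "ay": 0, "az": 0}
    - {"tx": 0, "ty": 0, "tz": 0.8, "ax": 0, "ay": 0, "az": 0}
    - {"tx": 0, "ty": 0, "tz": 0.5, "ax": 0, "ay": 0, "az": 0}
    - {"tx": 0, "ty": 0, "tz": 0.25, "ax": 0, "ay": 0, "az": 0}
    - {"tx": 0, "ty": 0, "tz": 0.1, "ax": 0, "ay": 0, "az": 0}
    - {"tx": 0, "ty": 0, "tz": 0, "ax": 0, "ay": 0, "az": 0}

```text
time_s: 15.1
ee_pos: [0.5831, -0.1889, 0.3411]
eef_rot: [3.141, -0.001, 0.109]
force: [-1.3, 0.4, 0.6]
grip_width: 0.0562
grip_force: 0.0
```

>>> apply_moves:
  increments:
    - {"tx": 0, "ty": 0, "tz": 0, "ax": 0, "ay": 0, "az": 0}
    - {"tx": 0, "ty": 0, "tz": 0, "ax": 0, "ay": 0, "az": 0}
    - {"tx": 0, "ty": 0, "tz": 0, "ax": 0, "ay": 0, "az": 0}
    - {"tx": 0, "ty": 0, "tz": 0, "ax": 0, "ay": 0, "az": 0}
    - {"tx": 0, "ty": 0, "tz": 0, "ax": 0, "ay": 0, "az": 0}
    - {"tx": 0, "ty": 0, "tz": 0, "ax": 0, "ay": 0, "az": 0}
    - {"tx": 0, "ty": 0, "tz": 0, "ax": 0, "ay": 0, "az": 0}
    - {"tx": 0, "ty": 0, "tz": 0, "ax": 0, "ay": 0, "az": 0}
  jaw: 1
  force: 45

```text
time_s: 16.1
ee_pos: [0.583, -0.1888, 0.3408]
eef_rot: [-3.142, -0.0, 0.108]
force: [0.3, 2.1, 1.8]
grip_width: 0.0136
grip_force: 45.0
```

Gripped at 13.6 mm with little side force. Pressing about 7.5 mm.

>>> apply_moves:
  increments:
    - {"tx": 0, "ty": 0, "tz": 0.1, "ax": 0, "ay": 0, "az": 0}
    - {"tx": 0, "ty": 0, "tz": 0.1, "ax": 0, "ay": 0, "az": 0}
    - {"tx": 0, "ty": 0, "tz": 0.05, "ax": 0, "ay": 0, "az": 0}
    - {"tx": 0, "ty": 0, "tz": 0, "ax": 0, "ay": 0, "az": 0}
    - {"tx": 0, "ty": 0, "tz": 0, "ax": 0, "ay": 0, "az": 0}

```text
time_s: 16.73
ee_pos: [0.583, -0.1888, 0.3339]
eef_rot: [3.141, -0.001, 0.109]
force: [-1.8, 1.1, 8.2]
grip_width: 0.0136
grip_force: 45.0
```

8.2 N at 6.9 mm is close to the threshold, so I'm pressing about 1.2 mm more and starting the twist.

>>> apply_moves:
  increments:
    - {"tx": 0, "ty": 0, "tz": 0.04, "ax": 0, "ay": 0, "az": 0}
    - {"tx": 0, "ty": 0, "tz": 0, "ax": 0, "ay": 0, "az": 0}
    - {"tx": 0, "ty": 0, "tz": 0, "ax": 0, "ay": 0, "az": -0.5}
    - {"tx": 0, "ty": 0, "tz": 0, "ax": 0, "ay": 0, "az": -0.7}
    - {"tx": 0, "ty": 0, "tz": 0, "ax": 0, "ay": 0, "az": -0.8}
    - {"tx": 0, "ty": 0, "tz": 0, "ax": 0, "ay": 0, "az": 0}

```text
time_s: 17.48
ee_pos: [0.5831, -0.189, 0.3331]
eef_rot: [3.14, -0.002, 0.284]
force: [-0.3, 0.9, 8.4]
grip_width: 0.0136
grip_force: 45.0
```

```bash
python3 - <<'E'
import station
o=station.get_obs()
for k in('time_s','ee_pos','eef_rot','force','moment','grip_width'): print(k,o[k])
E
```

```text
time_s 17.475
ee_pos [ 0.58312764 -0.18897296  0.33309267]
eef_rot [ 3.14010143e+00 -1.64377981e-03  2.84005584e-01]
force [-0.2599263   0.91018442  8.38309536]
moment [ 0.1636334   0.06738005 -0.01611702]
grip_width 0.013581425646302237
```

Turned 10° with almost no resisting moment, so the cap is turning. Continuing to about 77°.

>>> apply_moves:
  increments:
    - {"tx": 0, "ty": 0, "tz": 0, "ax": 0, "ay": 0, "az": -0.8}
    - {"tx": 0, "ty": 0, "tz": 0, "ax": 0, "ay": 0, "az": -1}
    - {"tx": 0, "ty": 0, "tz": 0, "ax": 0, "ay": 0, "az": -1}
    - {"tx": 0, "ty": 0, "tz": 0, "ax": 0, "ay": 0, "az": -1}
    - {"tx": 0, "ty": 0, "tz": 0, "ax": 0, "ay": 0, "az": -1}
    - {"tx": 0, "ty": 0, "tz": 0, "ax": 0, "ay": 0, "az": -1}
    - {"tx": 0, "ty": 0, "tz": 0, "ax": 0, "ay": 0, "az": -1}
    - {"tx": 0, "ty": 0, "tz": 0, "ax": 0, "ay": 0, "az": -1}

```text
time_s: 18.48
ee_pos: [0.5832, -0.189, 0.3331]
eef_rot: [3.139, -0.0, 0.966]
force: [0.9, -0.6, 9.1]
grip_width: 0.0136
grip_force: 45.0
```

>>> apply_moves:
  increments:
    - {"tx": 0, "ty": 0, "tz": 0, "ax": 0, "ay": 0, "az": -1}
    - {"tx": 0, "ty": 0, "tz": 0, "ax": 0, "ay": 0, "az": -1}
    - {"tx": 0, "ty": 0, "tz": 0, "ax": 0, "ay": 0, "az": -1}
    - {"tx": 0, "ty": 0, "tz": 0, "ax": 0, "ay": 0, "az": -1}
    - {"tx": 0, "ty": 0, "tz": 0, "ax": 0, "ay": 0, "az": -1}
    - {"tx": 0, "ty": 0, "tz": 0, "ax": 0, "ay": 0, "az": -0.6}
    - {"tx": 0, "ty": 0, "tz": 0, "ax": 0, "ay": 0, "az": 0}

```text
time_s: 19.35
ee_pos: [0.5832, -0.189, 0.3332]
eef_rot: [3.139, 0.001, 1.453]
force: [1.4, 0.3, 8.1]
grip_width: 0.0133
grip_force: 45.0
```

>>> apply_moves:
  increments:
    - {"tx": 0, "ty": 0, "tz": -0.1, "ax": 0, "ay": 0, "az": 0}
    - {"tx": 0, "ty": 0, "tz": -0.15, "ax": 0, "ay": 0, "az": 0}
    - {"tx": 0, "ty": 0, "tz": -0.15, "ax": 0, "ay": 0, "az": 0}
    - {"tx": 0, "ty": 0, "tz": 0, "ax": 0, "ay": 0, "az": 0}

```text
time_s: 19.85
ee_pos: [0.5829, -0.1888, 0.3439]
eef_rot: [-3.141, -0.0, 1.452]
force: [1.2, 1.1, 0.4]
grip_width: 0.014
grip_force: 45.0
```

The force has dropped to about 0, so the cap is free. Lifting straight up until the skirt's lower edge is about 5 cm above the mouth (TCP z about 0.405).

>>> apply_moves:
  increments:
    - {"tx": 0, "ty": 0, "tz": -0.2, "ax": 0, "ay": 0, "az": 0}
    - {"tx": 0, "ty": 0, "tz": -0.4, "ax": 0, "ay": 0, "az": 0}
    - {"tx": 0, "ty": 0, "tz": -0.5, "ax": 0, "ay": 0, "az": 0}
    - {"tx": 0, "ty": 0, "tz": -0.5, "ax": 0, "ay": 0, "az": 0}
    - {"tx": 0, "ty": 0, "tz": -0.35, "ax": 0, "ay": 0, "az": 0}
    - {"tx": 0, "ty": 0, "tz": -0.1, "ax": 0, "ay": 0, "az": 0}
    - {"tx": 0, "ty": 0, "tz": 0, "ax": 0, "ay": 0, "az": 0}
    - {"tx": 0, "ty": 0, "tz": 0, "ax": 0, "ay": 0, "az": 0}

```text
time_s: 20.85
ee_pos: [0.583, -0.1888, 0.405]
eef_rot: [-3.141, -0.0, 1.452]
force: [-0.5, 0.2, -2.0]
grip_width: 0.0136
grip_force: 45.0
```

```bash
python3 - <<'E'
from h import *
import station
o=station.get_obs(); print(o['time_s'],o['ee_pos'],o['eef_rot'],o['grip_width'],o['force'])
s=snap('g')[0]
print(proj(s,[.583,-.189,.126]),proj(s,[.583,-.189,o['ee_pos'][2]-.3408+.112]))
E
```

```text
20.85 [ 0.58299618 -0.18884268  0.40498626] [-3.14073045e+00 -2.48103338e-04  1.45233230e+00] 0.013638983528877515 [-0.5174135   0.16050648 -2.01305715]
[312.96521272 150.84685993] [313.66181992 136.6704195 ]
```

View pics/g_side.png

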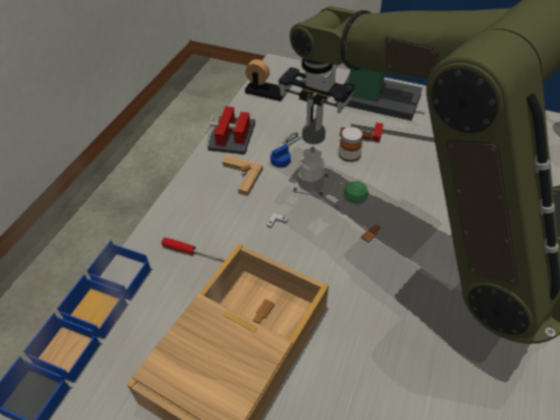

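The cap is held upright at (313,133), clear above the open neck at (312,152). The key lies in the cabinet at (263,310), and the other things are undisturbed.

```bash
python3 -c "
import station; print(station.hand_in())"
```

```text
the job is handed in; nothing more can be done
None
```

I put the loose key, the one farther from the base, inside the cabinet, then took the grey cap off; it is held upright about 5 cm above the bottle's mouth. The job is handed in at about 21 s, with no result shown.

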